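# Stack the screw pots on their two bench stands

### The arm

A 7-joint arm with a two-finger parallel gripper is mounted at the origin on the work surface. World frame = base frame: x ahead of the robot, y to its left, z up, the work surface at z = 0. Lengths are in m, angles in rad, forces in N, time in s.
With the tool pointing down it reaches from about 0.4 to 0.75 m from the base axis. Payload 19.5 kg.
Tool frame: the origin (TCP) lies midway between the tips of the shut fingers; the grasp point (between the pads) lies 19 mm behind it; z points along the fingers, x is the direction in which the jaws open and shut, and the axes are right-handed (so a half turn about z gives the same grasp; the last joint's range is limited). The gripper opens to 85 mm and grips with 20 to 120 N. Pads are 22 mm wide; open, the fingers measure 114 mm over their backs; the gripper's body (76 mm by 85 mm) begins 54 mm behind the grasp point. The pads swing forward as they close: fully open they stand 13 mm farther back than shut.
Start: joints at [1.23, 0.707, -0.028, 1.485, 0.022, 0.951, -0.075], TCP at [0.169, -0.549, 0.205] pointing down, gripper open.
Joint ranges: [-2.71, 2.71], [-0.32, 2.16], [-1.57, 1.52], [0, 2.45], [-1.46, 4.6], [0, 2.02], [-2.83, 2.83]. Speed limits (rad/s): [1.89, 1.89, 2.57, 2.57, 3.01, 3.01, 3.01].

### API

Orientations are given as a unit quaternion [w, x, y, z].
In Python, from bench import readout, viewer, arm, search_frame gives the robot as it stands.
- The arm moves only by the tool move_arm, never from a script. Its argument "steps" is a list of rows, each a list of 3 entries, a list of its own where there are three numbers: the opening, from 0 (shut) to 1 (fully open), then the shift along the tool's x, y, z in m, then the turn about the tool's z in rad. A call has 1 to 10 rows; each row is the pose to reach, as a shift and turn from the pose commanded when the call began, along the tool's axes at that moment; what a row does not reach only later rows make up. A row lasts 1/8 s, in which the tool goes at most 62.5 mm and 10.7 degrees, less where a joint would pass 70% of its speed; a pose out of reach is approached as far as the arm can. A call with a gripper value outside its range is refused whole. The fingers move at their own pace and stop on an object; "force" is the grip in N (left out, the last holds). Time passes only in rows, so rows that repeat a pose let the fingers close. It gives the time, the measured TCP pose, the force and the opening at its end, in the units of the state.
- readout.read_state(): the state, without advancing time (a new reading comes with each control period).
- viewer.get_image(name): name is "scene" or "side" or "wrist"; returns the picture (384x512x3 uint8, red, green, blue); there is no depth.
- viewer.camera_params(name): a dict with "vfov" (degrees; the focal length in pixels is half the picture's height over the tangent of half this angle, whatever the lens; pixels are square), "cx", "cy" (the principal point, pixels), "dist_coeffs" ([k1, k2, p1, p2, k3] as OpenCV has them; the pictures are not rectified), "R" (3x3) and "t" (3): a world point X has camera coordinates R X + t; the wrist camera has in their place "mount" (4x4, takes a point from camera to tool coordinates, whose origin is the TCP and whose axes are the tool frame's). Camera axes: x right, y down, z forward; pixel columns grow to the right and rows downward; lengths in m; the calibration is good to about 2 mm. A picture is of the moment at which its call begins: read the wrist's pose just before it. camera_params takes no time and is no camera call.
- arm.sign_off(): hands the job in, once; it reports no verdict.
Trained networks look in the newest picture that a camera, given by its name, has taken for a name from the list of things; names that differ only in an ending like _2 or _b are one class to them, and where a whole thing is asked for, a point or a joint stands for the part that bears it (a point fixed in the world has none). Each returns a list of dicts, best first, with "score" (0 to 1); they miss things now and then, are a little off and sometimes report something else, mostly with a low value. They report only what shows in the picture. A call takes as long as a camera call. They do not tell look-alikes from the thing itself.
- search_frame(camera, query): "position" ([x, y, z] in m, in the coordinates of the camera as it stood for that picture, good to about 4 mm: the middle of the surface that is visible of it).
The state is a dict: "t": time; "qpos": joint angles; "qvel": joint speeds; "effort": joint torques, N m; "tool_pos": TCP position; "eef_rot": TCP orientation; "wrist_force": force on the tool from outside, world axes, zero at the start; "moment": the same for the moment, N m; "width": opening from 0.0 (shut) to 1.0 (fully open).
Only numpy, scipy, OpenCV 4.12 (cv2) and the standard library are available. Lean on these libraries where they do the work, as an engineer would, in place of code of your own. Each camera call takes 0.05 s, during which the arm holds its last target.

### The job

Put the five screw pots away on the two round stands: on the dark walnut stand the red pot at the bottom, the yellow on it and the blue on top; on the green stand the white pot with the orange one on top. Seat every pot fully in the stand or rim below it and leave both stacks standing free. Never let a pot tip over on the way, and leave the oil bottle, the brass weight and the cork cylinder standing where they are.

Things in the scene. Friction and masses are not known exactly. Their poses are not given: they have to be found in the camera images.
- pot_red: Red round closed screw pot, white paper band round its middle, upright on the table: 54 mm diameter, 50 mm high, about 0.12 kg. Origin: centre of underside, z up, yaw is free. Straight side to grip: 5 to 50 mm up. Tapered foot: 33 mm across at the bottom, 40 mm at 5 mm up. Its top, 45 mm up, has a rim 5 mm high, 47 mm across inside, that takes the next pot's foot; that pot's origin is then 45 mm above this one's.
- pot_yellow: Yellow round closed screw pot, white paper band round its middle, upright on the table: 54 mm diameter, 50 mm high, about 0.12 kg. Origin: centre of underside, z up, yaw is free. Straight side to grip: 5 to 50 mm up. Tapered foot: 33 mm across at the bottom, 40 mm at 5 mm up. Its top, 45 mm up, has a rim 5 mm high, 47 mm across inside, that takes the next pot's foot; that pot's origin is then 45 mm above this one's.
- pot_blue: Blue round closed screw pot, white paper band round its middle, upright on the table: 54 mm diameter, 50 mm high, about 0.12 kg. Origin: centre of underside, z up, yaw is free. Straight side to grip: 5 to 50 mm up. Tapered foot: 33 mm across at the bottom, 40 mm at 5 mm up. Its top, 45 mm up, has a rim 5 mm high, 47 mm across inside, that takes the next pot's foot; that pot's origin is then 45 mm above this one's.
- pot_white: White round closed screw pot, white paper band round its middle, upright on the table: 54 mm diameter, 50 mm high, about 0.12 kg. Origin: centre of underside, z up, yaw is free. Straight side to grip: 5 to 50 mm up. Tapered foot: 33 mm across at the bottom, 40 mm at 5 mm up. Its top, 45 mm up, has a rim 5 mm high, 47 mm across inside, that takes the next pot's foot; that pot's origin is then 45 mm above this one's.
- pot_orange: Orange round closed screw pot, white paper band round its middle, upright on the table: 54 mm diameter, 50 mm high, about 0.12 kg. Origin: centre of underside, z up, yaw is free. Straight side to grip: 5 to 50 mm up. Tapered foot: 33 mm across at the bottom, 40 mm at 5 mm up. Its top, 45 mm up, has a rim 5 mm high, 47 mm across inside, that takes the next pot's foot; that pot's origin is then 45 mm above this one's.
- stand_walnut: Low round dark brown walnut stand, fixed to the table, 80 mm diameter and 13 mm high, with a round recess in the middle, 47 mm across and 5 mm deep, for a pot's foot. Origin: centre of its underside on the table, z up; a pot seated in it has its origin 8 mm above the stand's.
- stand_green: Low round green stand, fixed to the table, 80 mm diameter and 13 mm high, with a round recess in the middle, 47 mm across and 5 mm deep, for a pot's foot. Origin: centre of its underside on the table, z up; a pot seated in it has its origin 8 mm above the stand's.
- oil_bottle: Bystander: small green oil bottle with a paper label and red cap, 28 mm diameter, 75 mm high, loose, standing on the table; not to be disturbed. Origin: centre of its underside.
- brass_weight: Bystander: small brass weight with a knob, 30 mm diameter, 40 mm high, loose; not to be disturbed. Origin: centre of its underside.
- cork_block: Bystander: cork cylinder, 30 mm diameter, 45 mm high, loose, on end; not to be disturbed. Origin: centre of its underside.
Not all that is in view belongs to the job. Several things look just like the pot_yellow: the one meant starts farthest from the robot's base.

How it is judged:
At the end, for the whole second after the job is handed in: Walnut stand: red, yellow on it, blue on top. Green stand: white, orange on it. Each within 8 mm of the centre of what it sits in and 3 mm of seated height, within 0.06 rad of upright, at rest. Bottle, weight and cork upright (0.1 rad), within 25 mm of their starts (horizontal distance between pot_red and stand_walnut below 0.008 m and z of pot_red in the frame of stand_walnut between 0.005 and 0.011 m and angle between each of pot_red, pot_yellow, pot_blue, pot_white, pot_orange's own z axis and vertical below 0.06 rad and linear speed of each of pot_red, pot_yellow, pot_blue, pot_white, pot_orange below 0.02 m/s and angular speed of each of pot_red, pot_yellow, pot_blue, pot_white, pot_orange below 0.2 rad/s and horizontal distance between pot_yellow and pot_red below 0.008 m and z of pot_yellow in the frame of pot_red between 0.042 and 0.048 m and horizontal distance between pot_blue and pot_yellow below 0.008 m and z of pot_blue in the frame of pot_yellow between 0.042 and 0.048 m and horizontal distance between pot_white and stand_green below 0.008 m and z of pot_white in the frame of stand_green between 0.005 and 0.011 m and horizontal distance between pot_orange and pot_white below 0.008 m and z of pot_orange in the frame of pot_white between 0.042 and 0.048 m and distance of each of oil_bottle, brass_weight, cork_block from where it was at the start of the episode below 0.025 m and angle between each of oil_bottle, brass_weight, cork_block's own z axis and vertical below 0.1 rad); the robot touches nothing.
It fails at once if a pot tips over (more than 0.7 rad from upright) (angle between any of pot_red, pot_yellow, pot_blue, pot_white, pot_orange's own z axis and vertical above 0.7 rad).
It fails at once if the oil bottle, brass weight or cork cylinder is pushed 25 mm or more or knocked over (distance of any of oil_bottle, brass_weight, cork_block from where it was at the start of the episode above 0.025 m or angle between any of oil_bottle, brass_weight, cork_block's own z axis and vertical above 0.5 rad).
It also fails if it takes over 128 s, if anything falls off the work surface, if the arm or the gripper's body presses on something with over 40 N, if the wrist force passes 120 N, or if a joint passes its speed limit or range.

## Working session

There is one attempt and no reset: what is moved stays moved. The work goes in short steps, Python scripts to look and compute and a tool call to move; the robot and the scene stay as the last step left them, time stands still between calls to the robot, and variables do not carry over. Pictures are saved under pics/ and viewed, and the job is handed in when it is done.

Besides the shell and the picture viewer there is one more tool, called as name(argument=value, ...), one argument or row to a line, values as JSON. move_arm: Moves the arm, as the interface text tells. Its arguments: {"type":"object","properties":{"steps":{"type":"array","items":{"type":"array"}},"force":{"type":"number"}},"required":["steps"]}

```bash
ls; mkdir -p pics; python3 - <<'E'
from bench import readout, viewer, arm, search_frame
import cv2
print(readout.read_state())
for n in ["scene","side","wrist"]:
    im=viewer.get_image(n); cv2.imwrite(f"pics/a_{n}.png",im[:,:,::-1]); print(n,viewer.camera_params(n))
E
```

```text
pics
{'t': 0.0, 'qpos': array([ 1.2303067 ,  0.70710259, -0.02761856,  1.4850139 ,  0.02198795,
        0.95088632, -0.07547961]), 'qvel': array([-1.86046909e-03, -1.78657112e-04,  9.52017758e-05,  2.99616481e-04,
        1.41313827e-03, -9.30061175e-05,  1.73616305e-05]), 'effort': array([-1.73618071e-03, -8.83204436e+01,  1.23466831e+00, -2.36173153e+01,
        1.69845542e-02,  6.30590046e-03,  1.05468189e-04]), 'tool_pos': array([ 0.16917321, -0.54923848,  0.20482419]), 'eef_rot': array([-3.18966729e-04,  8.04480442e-01, -5.93978882e-01, -4.53059870e-04]), 'wrist_force': array([ 0.46014939, -0.12559541, -0.01135709]), 'moment': array([ 0.04422255,  0.02454012, -0.0161404 ]), 'width': 0.999063374642069}
scene {'vfov': 43.01546388293011, 'cx': 256.7548656795653, 'cy': 191.99419034037834, 'dist_coeffs': array([-0.12928209,  0.        ,  0.        ,  0.        ,  0.        ]), 'R': array([[-0.13727045,  0.99053231, -0.00160449],
       [ 0.83544316,  0.11490726, -0.53743005],
       [-0.53215746, -0.07511372, -0.84330681]]), 't': array([ 0.05700607, -0.3700113 ,  1.30355223])}
side {
[... 190 characters left out ...]
, -0.48047739, -0.00248565],
       [-0.36545565,  0.67039795, -0.64576215],
       [ 0.31194048, -0.56542733, -0.76353459]]), 't': array([0.41862293, 0.19307368, 0.89168641])}
wrist {'vfov': 66.73222637208895, 'cx': 257.3439582392525, 'cy': 191.3098073686473, 'dist_coeffs': array([-0.05134327,  0.        ,  0.        ,  0.        ,  0.        ]), 'mount': array([[ 9.99999934e-01, -1.20286571e-04,  3.41913310e-04,
        -4.96092043e-04],
       [ 2.20082165e-05,  9.61736731e-01,  2.73975291e-01,
        -7.05979079e-02],
       [-3.61786137e-04, -2.73975266e-01,  9.61736670e-01,
        -1.69254476e-01],
       [ 0.00000000e+00,  0.00000000e+00,  0.00000000e+00,
         1.00000000e+00]])}
```

View pics/a_scene.png

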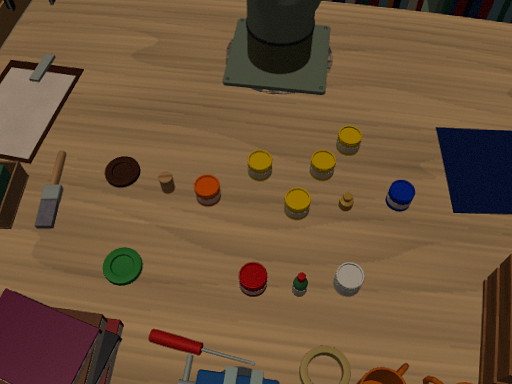

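View pics/a_side.png

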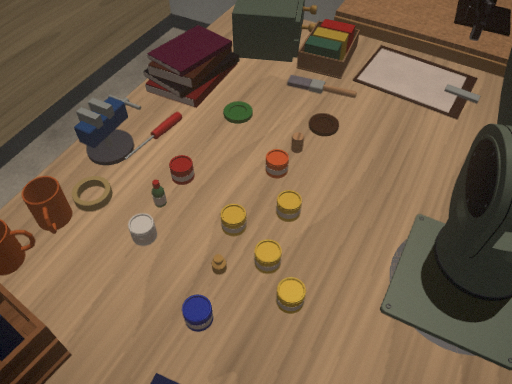

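```bash
python3 - <<'E'
from bench import readout, viewer, arm, search_frame
import numpy as np
for n in ["scene","side"]:
    P=viewer.camera_params(n)
    for q in ["pot_red","pot_yellow","pot_blue","pot_white","pot_orange","stand_walnut","stand_green","oil_bottle","brass_weight","cork_block"]:
        for d in search_frame(n,q):
            if d["score"]>.3: print(n,q,round(d["score"],2),np.round(P["R"].T@(np.array(d["position"])-P["t"]),4))
E
```

```text
scene pot_red 0.75 [0.6567 0.0278 0.0462]
scene pot_red 0.71 [ 0.465  -0.1947  0.0404]
scene pot_red 0.4 [ 0.6586 -0.2398  0.0103]
scene pot_yellow 0.88 [0.3029 0.1907 0.047 ]
scene pot_yellow 0.67 [0.4815 0.0937 0.0448]
scene pot_yellow 0.6 [0.4005 0.0007 0.0455]
scene pot_yellow 0.6 [0.3775 0.1404 0.0427]
scene pot_blue 0.86 [0.4354 0.3056 0.0464]
scene pot_blue 0.48 [0.6417 0.2081 0.0507]
scene pot_white 0.58 [0.6393 0.2071 0.0455]
scene pot_orange 0.65 [ 0.4778 -0.0975  0.0411]
scene stand_walnut 0.76 [ 0.4344 -0.3055  0.0138]
scene stand_walnut 0.5 [ 0.6588 -0.2393  0.01  ]
scene stand_green 0.62 [ 0.6606 -0.237   0.0116]
scene oil_bottle 0.74 [0.6616 0.117  0.0455]
scene oil_bottle 0.69 [ 0.6602 -0.2392  0.0095]
scene brass_weight 0.7 [0.4578 0.1922 0.0254]
scene cork_block 0.74 [ 0.4662 -0.1923  0.0413]
scene cork_block 0.69 [ 0.6607 -0.2411  0.01  ]
side pot_red 0.85 [0.6522 0.0342 0.0423]
side pot_yellow 0.79 [0.3814 0.0078 0.048 ]
side pot_yellow 0.57 [0.4716 0.0974 0.0479]
side pot_yellow 0.57 [0.3675 0.1442 0.0474]
side pot_yellow 0.56 [0.2887 0.201  0.0466]
side pot_yellow 0.5 [ 0.4309 -0.3015  0.0145]
side pot_yellow 0.48 [0.6523 0.0365 0.0441]
side pot_blue 0.78 [0.419  0.312  0.0458]
side pot_blue 0.48 [0.4518 0.2027 0.0218]
side pot_white 0.79 [0.6234 0.2123 0.0465]
side pot_white 0.74 [0.6522 0.1216 0.041 ]
side pot_orange 0.78 [ 0.4664 -0.0904  0.0499]
side pot_orange 0.31 [ 0.6556 -0.2323  0.0151]
side stand_walnut 0.62 [ 0.4312 -0.3027  0.0134]
side oil_bottle 0.78 [0.6494 0.1248 0.0389]
side brass_weight 0.65 [0.451  0.2008 0.0251]
side cork_block 0.46 [ 0.4567 -0.1861  0.037 ]
```

The scene view has the base at the top. The four yellow pots are around px (260,165), (350,139), (323,164) and (297,203). The one at (297,203), about (0.48, 0.09), is farthest from the base, so it is the target. Next I'll refine positions from the lid circles.

```bash
cat > h.py <<'E'
from bench import readout, viewer, arm, search_frame
import numpy as np, cv2
def K(P,H=384):
    f=H/2/np.tan(np.radians(P["vfov"])/2); return np.array([[f,0,P["cx"]],[0,f,P["cy"]],[0,0,1.]])
def wristRt(P,s):
    from scipy.spatial.transform import Rotation as Ro
    q=s["eef_rot"]; T=np.eye(4); T[:3,:3]=Ro.from_quat([q[1],q[2],q[3],q[0]]).as_matrix(); T[:3,3]=s["tool_pos"]
    M=np.linalg.inv(T@P["mount"]); return M[:3,:3],M[:3,3]
def backproj(px,P,R,t,z):
    u=cv2.undistortPoints(np.array(px,float).reshape(-1,1,2),K(P),P["dist_coeffs"]).reshape(-1,2)
    d=np.c_[u,np.ones(len(u))]@R; c=-R.T@t
    return c+d*((z-c[2])/d[:,2])[:,None]
def circ(px,P,R,t,z):
    X=backproj(px,P,R,t,z)[:,:2]; A=np.c_[2*X,np.ones(len(X))]
    s=np.linalg.lstsq(A,(X**2).sum(1),rcond=None)[0]; return s[:2],np.sqrt(s[2]+s[:2]@s[:2])
def proj(X,P,R,t):
    return cv2.projectPoints(np.array(X,float).reshape(-1,1,3),cv2.Rodrigues(R)[0],t,K(P),P["dist_coeffs"])[0].reshape(-1,2)
E
python3 - <<'E'
from h import *
im=cv2.imread("pics/a_scene.png")
G={"red":(.657,.03),"yellow":(.478,.095),"blue":(.43,.308),"white":(.635,.209),"orange":(.473,-.094),"walnut":(.434,-.304),"green":(.66,-.238)}
for n in ["scene","side"]:
    P=viewer.camera_params(n);img=cv2.imread(f"pics/a_{n}.png"); big=[]
    for k,(x,y) in G.items():
        st=k in("walnut","green"); z=.013 if st else .05; r=.04 if st else .027
        a=np.linspace(0,2*np.pi,60)
        c=proj(np.c_[x+r*np.cos(a),y+r*np.sin(a),0*a+z],P,P["R"],P["t"])
        S=6; m=c.mean(0); x0,y0=int(m[0])-24,int(m[1])-24
        crop=cv2.resize(img[max(y0,0):y0+48,max(x0,0):x0+48],None,fx=S,fy=S,interpolation=cv2.INTER_CUBIC)
        crop=cv2.convertScaleAbs(crop,alpha=1.6)
        cv2.polylines(crop,[np.int32((c-[x0,y0]+.5)*S)],True,(255,255,0),1); crop=cv2.resize(crop,(198,198)); big.append(crop)
    big.append(np.zeros_like(big[0]))
    cv2.imwrite(f"pics/b_{n}.png",np.vstack([np.hstack(big[:4]),np.hstack(big[4:])]))
E
```

```text
(no output)
```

View pics/b_scene.png

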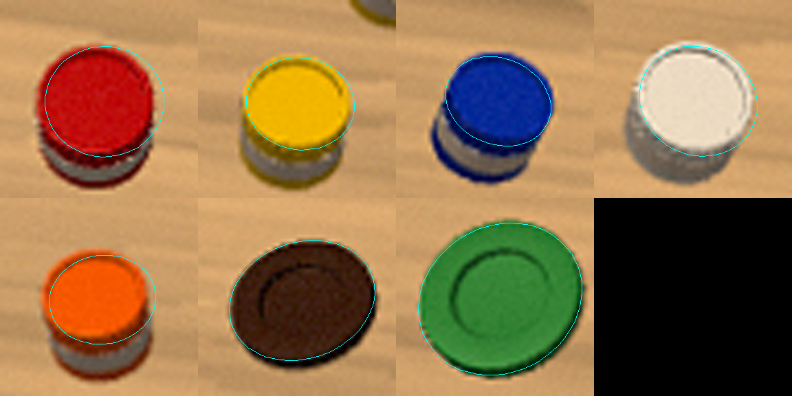

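View pics/b_side.png

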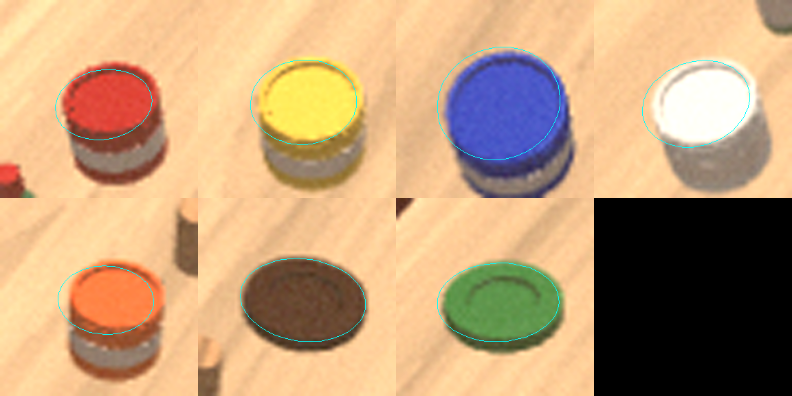

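```bash
cat > fit.py <<'E'
from h import *
from scipy.ndimage import map_coordinates
def hull(x,y,z0,stand,P,R,t):
    a=np.linspace(0,2*np.pi,80,endpoint=False); pts=[]
    L=[(.04,0),(.04,.013)] if stand else [(.027,.005),(.027,.05),(.0165,0)]
    for r,z in L: pts.append(np.c_[x+r*np.cos(a),y+r*np.sin(a),0*a+z0+z])
    p=proj(np.vstack(pts),P,R,t); h=cv2.convexHull(np.float32(p)).reshape(-1,2)
    q=np.vstack([h,h[:1]]); d=np.r_[0,np.cumsum(np.linalg.norm(np.diff(q,axis=0),axis=1))]
    s=np.linspace(0,d[-1],150); c=np.c_[np.interp(s,d,q[:,0]),np.interp(s,d,q[:,1])]
    n=np.gradient(c,axis=0); n=np.c_[n[:,1],-n[:,0]]; n/=np.linalg.norm(n,axis=1)[:,None]+1e-9
    return c,n
def score(img,c,n):
    s=lambda p:np.stack([map_coordinates(img[:,:,k],[p[:,1],p[:,0]],order=1,mode='nearest') for k in range(3)],1)
    return np.linalg.norm(s(c+1.2*n)-s(c-1.2*n),axis=1).mean()
def fit(views,x,y,z0,stand,w=.02):
    for st,hw in((.002,w),(.0005,.003)):
        best=None
        for i in np.arange(-hw,hw+1e-9,st):
            for j in np.arange(-hw,hw+1e-9,st):
                v=sum(score(im,*hull(x+i,y+j,z0,stand,P,R,t)) for im,P,R,t in views)
                if best is None or v>best[0]: best=(v,x+i,y+j)
        _,x,y=best
    return best
G={"red":(.657,.03),"yellow":(.478,.095),"blue":(.43,.308),"white":(.635,.209),"orange":(.473,-.094),"walnut":(.434,-.304),"green":(.66,-.238)}
if __name__=="__main__":
    V={}
    for n in ["scene","side"]:
        P=viewer.camera_params(n);V[n]=(cv2.imread(f"pics/a_{n}.png").astype(float),P,P["R"],P["t"])
    for k,(x,y) in G.items():
        for vs in (["scene"],["side"],["scene","side"]):
            print(k,vs,np.round(fit([V[v] for v in vs],x,y,0,k in("walnut","green")),4))
E
python3 fit.py
```

```text
red ['scene'] [1.152932e+02 6.570000e-01 2.600000e-02]
red ['side'] [1.166029e+02 6.565000e-01 2.400000e-02]
red ['scene', 'side'] [2.202371e+02 6.565000e-01 2.550000e-02]
yellow ['scene'] [74.6236  0.4765  0.093 ]
yellow ['side'] [64.5239  0.4755  0.092 ]
yellow ['scene', 'side'] [1.367878e+02 4.760000e-01 9.300000e-02]
blue ['scene'] [140.2679   0.426    0.31  ]
blue ['side'] [121.5839   0.426    0.3085]
blue ['scene', 'side'] [248.8883   0.426    0.309 ]
white ['scene'] [66.0782  0.632   0.2075]
white ['side'] [62.1314  0.633   0.205 ]
white ['scene', 'side'] [121.089   0.632   0.207]
orange ['scene'] [88.7474  0.4695 -0.099 ]
orange ['side'] [93.6307  0.4695 -0.1005]
orange ['scene', 'side'] [ 1.778282e+02  4.695000e-01 -9.950000e-02]
walnut ['scene'] [137.1178   0.4325  -0.305 ]
walnut ['side'] [131.8939   0.4335  -0.3075]
walnut ['scene', 'side'] [256.5325   0.433   -0.3055]
green ['scene'] [118.1112   0.6575  -0.2395]
green ['side'] [119.4572   0.6585  -0.242 ]
green ['scene', 'side'] [227.7889   0.6575  -0.24  ]
```

```bash
cat > plan.py <<'E'
import sys
from h import *
from scipy.spatial.transform import Rotation as Ro
# args: x y z [yawdeg|r]
s=readout.read_state(); q=s["eef_rot"]; R=Ro.from_quat([q[1],q[2],q[3],q[0]]).as_matrix()
print("t",round(s["t"],2),"pos",np.round(s["tool_pos"],4),"yaw",round(float(np.degrees(np.arctan2(R[1,0],R[0,0]))),1),"tilt",round(float(R[2,2]),5),"w",round(s["width"],3),"F",np.round(s["wrist_force"],1),"q7",round(s["qpos"][6],2))
for a in sys.argv[1:]:
    v=a.split(","); X=np.array([float(i) for i in v[:3]])
    yaw=np.arctan2(X[1],X[0]) if len(v)<4 else np.radians(float(v[3]))
    dy=(yaw-np.arctan2(R[1,0],R[0,0])+np.pi)%(2*np.pi)-np.pi
    d=R.T@(X-s["tool_pos"]); print(a,"shift",np.round(d,4),"turn",round(-dy,3),"rows",round(max(np.linalg.norm(d)/.0625,abs(dy)/.187),1))
E
python3 plan.py .6565,.025,.15 .6565,.025,.013
```

```text
t 1.15 pos [ 0.1693 -0.5495  0.2053] yaw -72.9 tilt -1.0 w 1.002 F [ 0.1  0.  -0.9] q7 -0.08
.6565,.025,.15 shift [-0.4056 -0.6347  0.0553] turn -1.31 rows 12.1
.6565,.025,.013 shift [-0.4056 -0.6347  0.1923] turn -1.31 rows 12.4
```

move_arm(
  steps=[
    [1,[-0.405,-0.635,0.045],-1.31],
    [1,[-0.405,-0.635,0.045],-1.31],
    [1,[-0.405,-0.635,0.045],-1.31],
    [1,[-0.405,-0.635,0.045],-1.31],
    [1,[-0.405,-0.635,0.045],-1.31],
    [1,[-0.405,-0.635,0.045],-1.31],
    [1,[-0.405,-0.635,0.045],-1.31],
    [1,[-0.405,-0.635,0.045],-1.31],
    [1,[-0.405,-0.635,0.045],-1.31],
    [1,[-0.405,-0.635,0.045],-1.31],
  ],
  force=40,
)

```text
t: 2.4
tool_pos: [0.5744, -0.0725, 0.168]
eef_rot: [0.0, 1.0, 0.019, 0.0]
wrist_force: [0.0, -0.3, 0.5]
width: 1.001
```

```bash
python3 plan.py .6565,.025,.15 .6565,.025,.013
```

```text
t 2.4 pos [ 0.5744 -0.0725  0.168 ] yaw 2.2 tilt -1.0 w 1.001 F [ 0.  -0.3  0.5] q7 -0.13
.6565,.025,.15 shift [ 0.0857 -0.0943  0.018 ] turn -0.0 rows 2.1
.6565,.025,.013 shift [ 0.0857 -0.0943  0.155 ] turn -0.0 rows 3.2
```

move_arm(
  steps=[
    [1,[0.086,-0.094,0.018],0],
    [1,[0.086,-0.094,0.018],0],
    [1,[0.086,-0.094,0.018],0],
    [1,[0.086,-0.094,0.018],0],
    [1,[0.086,-0.094,0.018],0],
  ],
)

```text
t: 3.02
tool_pos: [0.6553, 0.0217, 0.1505]
eef_rot: [0.0, 1.0, 0.018, 0.0]
wrist_force: [-0.4, 0.3, 0.1]
width: 1.001
```

```bash
python3 plan.py .6565,.025,.15 .6565,.025,.013; cat > wr.py <<'E'
import sys
from fit import *
s=readout.read_state(); im=viewer.get_image("wrist"); P=viewer.camera_params("wrist"); R,t=wristRt(P,s)
img=im[:,:,::-1].copy()
x,y,z0,st=float(sys.argv[2]),float(sys.argv[3]),float(sys.argv[4]),len(sys.argv)>5
b=fit([(img.astype(float),P,R,t)],x,y,z0,st,.012); print("fit",np.round(b,4))
c,_=hull(b[1],b[2],z0,st,P,R,t); img=np.ascontiguousarray(img); cv2.polylines(img,[np.int32(c)],True,(255,255,0),1)
cv2.imwrite(f"pics/{sys.argv[1]}.png",img)
E
python3 wr.py c1 .6565 .025 0
```

```text
t 3.02 pos [0.6553 0.0217 0.1505] yaw 2.1 tilt -1.0 w 1.001 F [-0.4  0.3  0.1] q7 -0.23
.6565,.025,.15 shift [ 0.0013 -0.0033  0.0005] turn -0.002 rows 0.1
.6565,.025,.013 shift [ 0.0013 -0.0034  0.1375] turn -0.002 rows 2.2
fit [9.95699e+01 6.58500e-01 2.50000e-02]
```

View pics/c1.png

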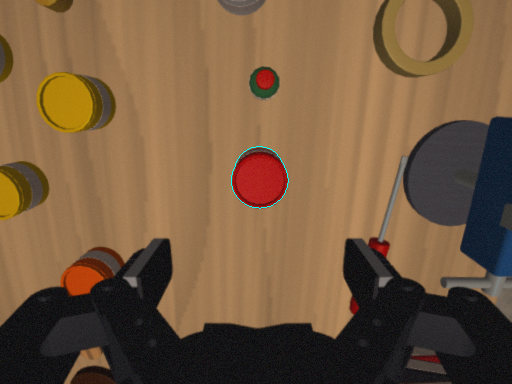

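The wrist view shows the red pot at px (259,180), bottle clear at (264,82), and the outline matches to 2 mm. Descending.

move_arm(
  steps=[
    [1,[0.002,-0.001,0.05],0],
    [1,[0.002,-0.001,0.1],0],
    [1,[0.002,-0.001,0.137],0],
    [1,[0.002,-0.001,0.137],0],
    [1,[0.002,-0.001,0.137],0],
    [1,[0.002,-0.001,0.137],0],
  ],
)

```text
t: 3.82
tool_pos: [0.6584, 0.0241, 0.0149]
eef_rot: [-0.0, 1.0, 0.019, 0.001]
wrist_force: [0.0, 0.1, 0.8]
width: 1.002
```

```bash
python3 plan.py .6575,.025,.013
```

```text
t 3.83 pos [0.6584 0.0241 0.0149] yaw 2.2 tilt -1.0 w 1.002 F [0.  0.1 0.8] q7 -0.28
.6575,.025,.013 shift [-0.0009 -0.0009  0.0019] turn -0.0 rows 0.0
```

move_arm(
  steps=[
    [0,[0,0,0],0],
    [0,[0,0,0],0],
    [0,[0,0,0],0],
    [0,[0,0,0],0],
    [0,[0,0,0],0],
    [0,[0,0,0],0],
  ],
)

```text
t: 4.58
tool_pos: [0.6578, 0.0243, 0.0138]
eef_rot: [-0.0, 1.0, 0.019, 0.0]
wrist_force: [-2.5, -0.1, 10.1]
width: 0.602
```

```bash
python3 plan.py .433,-.306,.15
```

```text
t 4.58 pos [0.6578 0.0243 0.0138] yaw 2.2 tilt -1.0 w 0.602 F [-2.5 -0.1 10.1] q7 -0.28
.433,-.306,.15 shift [-0.2371  0.3215 -0.1363] turn 0.653 rows 6.8
```

move_arm(
  steps=[
    [0,[0,0,-0.03],0],
    [0,[0,0,-0.08],0],
    [0,[0,0,-0.13],0],
    [0,[-0.237,0.321,-0.136],0.653],
    [0,[-0.237,0.321,-0.136],0.653],
    [0,[-0.237,0.321,-0.136],0.653],
    [0,[-0.237,0.321,-0.136],0.653],
    [0,[-0.237,0.321,-0.136],0.653],
    [0,[-0.237,0.321,-0.136],0.653],
    [0,[-0.237,0.321,-0.136],0.653],
  ],
)

```text
t: 5.82
tool_pos: [0.4305, -0.3086, 0.1493]
eef_rot: [0.001, 0.952, -0.305, -0.0]
wrist_force: [0.5, 0.5, -1.6]
width: 0.603
```

move_arm(
  steps=[
    [0,[0,0,0],0],
    [0,[0,0,0],0],
    [0,[0,0,0],0],
  ],
)

```text
t: 6.2
tool_pos: [0.4336, -0.3046, 0.149]
eef_rot: [-0.0, 0.953, -0.302, 0.0]
wrist_force: [-0.6, -0.0, -0.4]
width: 0.603
```

```bash
python3 plan.py .433,-.306,.08;python3 - <<'E'
from h import *
for n in ["wrist","side"]: cv2.imwrite(f"pics/d_{n}.png",viewer.get_image(n)[:,:,::-1])
E
```

```text
t 6.2 pos [ 0.4336 -0.3046  0.149 ] yaw -35.1 tilt -1.0 w 0.603 F [-0.6 -0.  -0.4] q7 -0.23
.433,-.306,.08 shift [0.0003 0.0015 0.069 ] turn 0.002 rows 1.1
```

View pics/d_wrist.png

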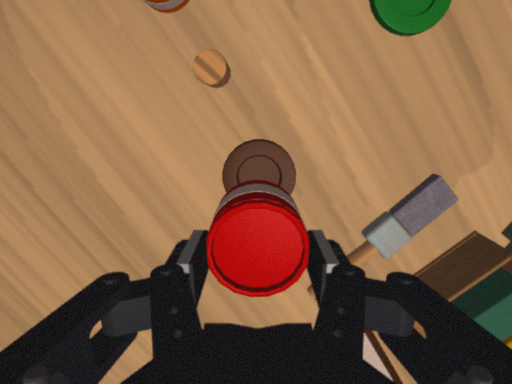

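View pics/d_side.png

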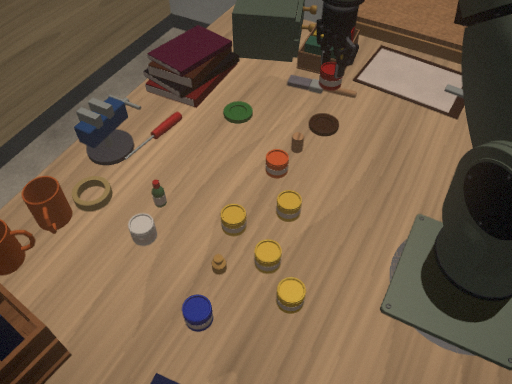

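The wrist view shows the red pot held upright at px (258,245), the walnut recess at (259,175), and the cork at (210,68). Next I'll measure the held pot's offset from the stand.

```bash
cat > held.py <<'E'
# held pot centre vs TCP + stand fit: args pic z_pot0 [standx standy]
import sys
from fit import *
s=readout.read_state(); P=viewer.camera_params("wrist"); R,t=wristRt(P,s)
im=viewer.get_image("wrist")[:,:,::-1] if sys.argv[1]=="new" else cv2.imread(sys.argv[1])
im=im.astype(float); x,y,z=s["tool_pos"]; g=float(sys.argv[2])
# lid outer circle only
a=np.linspace(0,2*np.pi,120)
best=max(((score(im,*(lambda c:(c,(c-c.mean(0))/np.linalg.norm(c-c.mean(0),axis=1)[:,None]))(proj(np.c_[x+i+.027*np.cos(a),y+j+.027*np.sin(a),0*a+z-g+.05],P,R,t))),i,j) for i in np.arange(-.01,.0101,.0005) for j in np.arange(-.01,.0101,.0005)))
print("pot minus tcp",np.round(best,4))
if len(sys.argv)>3: print("stand",np.round(fit([(im,P,R,t)],float(sys.argv[3]),float(sys.argv[4]),0,True,.01),4))
E
python3 held.py pics/d_wrist.png .0138 .433 -.306
```

```text
pot minus tcp [8.26855e+01 1.00000e-03 1.00000e-03]
stand [93.3882  0.4345 -0.3065]
```

move_arm(
  steps=[
    [0,[0,0.002,0.04],0],
    [0,[0,0.002,0.08],0],
    [0,[0,0.002,0.105],0],
    [0,[0,0.002,0.115],0],
    [0,[0,0.002,0.12],0],
    [0,[0,0.002,0.124],0],
    [0,[0,0.002,0.127],0],
    [0,[0,0.002,0.127],0],
  ],
)

```text
t: 7.3
tool_pos: [0.4318, -0.3072, 0.0222]
eef_rot: [0.0, 0.953, -0.303, 0.0]
wrist_force: [-0.3, -0.1, -0.4]
width: 0.6
```

```bash
python3 plan.py .433,-.306,.022;python3 - <<'E'
from h import *
for n in ["wrist"]: cv2.imwrite(f"pics/e_{n}.png",viewer.get_image(n)[:,:,::-1])
E
```

```text
t 7.3 pos [ 0.4318 -0.3072  0.0222] yaw -35.2 tilt -1.0 w 0.6 F [-0.3 -0.1 -0.4] q7 -0.28
.433,-.306,.022 shift [ 0.0002 -0.0017  0.0002] turn 0.0 rows 0.0
```

View pics/e_wrist.png

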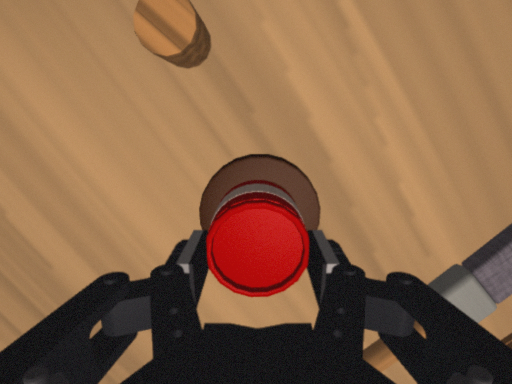

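move_arm(
  steps=[
    [0,[0,-0.001,0.001],0],
    [0,[0,-0.001,0.002],0],
    [0,[0,-0.001,0.003],0],
  ],
)

```text
t: 7.72
tool_pos: [0.4321, -0.3069, 0.0209]
eef_rot: [0.001, 0.953, -0.303, 0.0]
wrist_force: [-2.7, 2.1, 34.1]
width: 0.601
```

move_arm(
  steps=[
    [0,[0,0,-0.001],0],
    [1,[0,0,-0.001],0],
    [1,[0,0,-0.001],0],
    [1,[0,0,-0.001],0],
    [1,[0,0,-0.05],0],
    [1,[0,0,-0.1],0],
    [1,[0,0,-0.13],0],
    [1,[0,0,-0.13],0],
    [1,[0,0,-0.13],0],
  ],
)

```text
t: 8.85
tool_pos: [0.4321, -0.3062, 0.1484]
eef_rot: [-0.0, 0.953, -0.303, -0.0]
wrist_force: [-0.9, -0.5, -0.6]
width: 1.001
```

```bash
python3 wr.py f1 .433 -.306 .008; python3 plan.py .6325,.206,.15
```

```text
fit [67.8019  0.4325 -0.306 ]
t 8.9 pos [ 0.432  -0.3061  0.1481] yaw -35.2 tilt -1.0 w 1.0 F [-0.1  0.3 -0.3] q7 -0.23
.6325,.206,.15 shift [-0.1317 -0.534  -0.0017] turn -0.93 rows 8.8
```

View pics/f1.png

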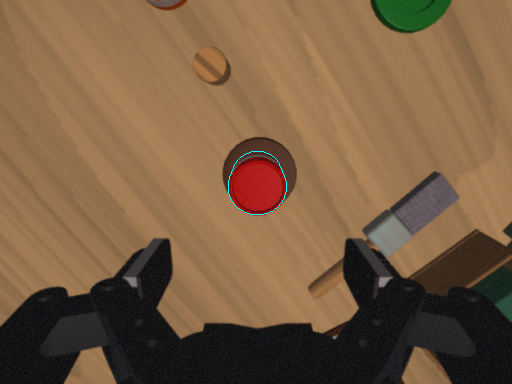

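Red is seated and centred at about (0.4325,-0.306). Next is white.

move_arm(
  steps=[
    [1,[-0.132,-0.534,-0.002],-0.93],
    [1,[-0.132,-0.534,-0.002],-0.93],
    [1,[-0.132,-0.534,-0.002],-0.93],
    [1,[-0.132,-0.534,-0.002],-0.93],
    [1,[-0.132,-0.534,-0.002],-0.93],
    [1,[-0.132,-0.534,-0.002],-0.93],
    [1,[-0.132,-0.534,-0.002],-0.93],
    [1,[-0.132,-0.534,-0.002],-0.93],
    [1,[-0.132,-0.534,-0.002],-0.93],
    [1,[-0.132,-0.534,-0.002],-0.93],
  ],
)

```text
t: 10.15
tool_pos: [0.6318, 0.2101, 0.149]
eef_rot: [-0.001, 0.987, 0.159, -0.001]
wrist_force: [0.3, 0.2, 0.2]
width: 1.001
```

move_arm(
  steps=[
    [1,[0,0,0],0],
    [1,[0,0,0],0],
    [1,[0,0,0],0],
    [1,[0,0,0],0],
  ],
)

```text
t: 10.65
tool_pos: [0.6327, 0.2056, 0.1512]
eef_rot: [-0.0, 0.988, 0.157, 0.0]
wrist_force: [-0.1, 0.4, 0.5]
width: 0.998
```

```bash
python3 wr.py g1 .6325 .206 0; python3 plan.py .6325,.206,.014
```

```text
fit [70.7435  0.634   0.207 ]
t 10.7 pos [0.6327 0.2056 0.1511] yaw 18.0 tilt -1.0 w 1.003 F [ 0.6  0.7 -0. ] q7 -0.27
.6325,.206,.014 shift [-0.     -0.0004  0.1371] turn -0.0 rows 2.2
```

View pics/g1.png

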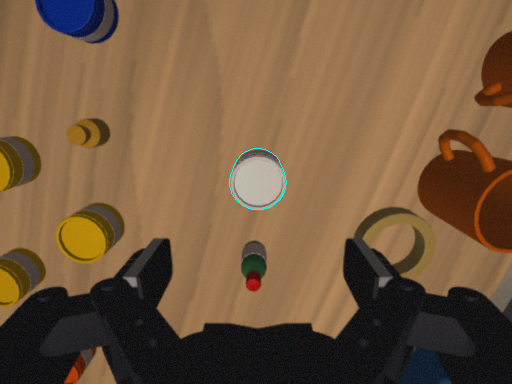

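move_arm(
  steps=[
    [1,[0,-0.001,0.05],0],
    [1,[0,-0.001,0.1],0],
    [1,[0,-0.001,0.136],0],
    [1,[0,-0.001,0.136],0],
    [1,[0,-0.001,0.136],0],
    [0,[0,-0.001,0.136],0],
    [0,[0,-0.001,0.136],0],
    [0,[0,-0.001,0.136],0],
    [0,[0,-0.001,0.136],0],
    [0,[0,-0.001,0.136],0],
  ],
)

```text
t: 11.95
tool_pos: [0.633, 0.2072, 0.0169]
eef_rot: [-0.0, 0.988, 0.157, 0.001]
wrist_force: [-3.4, -2.2, 18.2]
width: 0.597
```

```bash
python3 plan.py .658,-.2405,.15
```

```text
t 11.95 pos [0.633  0.2072 0.0169] yaw 18.0 tilt -1.0 w 0.597 F [-3.4 -2.2 18.2] q7 -0.33
.658,-.2405,.15 shift [-0.1146  0.4334 -0.1334] turn 0.665 rows 7.5
```

move_arm(
  steps=[
    [0,[0,0,-0.03],0],
    [0,[0,0,-0.08],0],
    [0,[0,0,-0.13],0],
    [0,[-0.115,0.433,-0.133],0.665],
    [0,[-0.115,0.433,-0.133],0.665],
    [0,[-0.115,0.433,-0.133],0.665],
    [0,[-0.115,0.433,-0.133],0.665],
    [0,[-0.115,0.433,-0.133],0.665],
    [0,[-0.115,0.433,-0.133],0.665],
    [0,[-0.115,0.433,-0.133],0.665],
  ],
)

```text
t: 13.2
tool_pos: [0.6564, -0.2319, 0.1486]
eef_rot: [-0.0, 0.985, -0.174, 0.0]
wrist_force: [0.7, -0.0, -1.5]
width: 0.598
```

move_arm(
  steps=[
    [0,[-0.005,0.015,0],0],
    [0,[-0.005,0.015,0],0],
    [0,[-0.005,0.015,0],0],
    [0,[-0.005,0.015,0],0],
  ],
)

```text
t: 13.7
tool_pos: [0.6472, -0.2408, 0.1482]
eef_rot: [-0.0, 0.985, -0.173, 0.0]
wrist_force: [0.6, -0.3, -1.4]
width: 0.595
```

```bash
python3 plan.py .658,-.2405,.025; python3 held.py new .0165 .658 -.24; python3 - <<'E'
from h import *
for n in ["wrist"]: cv2.imwrite(f"pics/h_{n}.png",viewer.get_image(n)[:,:,::-1])
E
```

```text
t 13.7 pos [ 0.6472 -0.2408  0.1482] yaw -20.0 tilt -1.0 w 0.595 F [ 0.6 -0.3 -1.4] q7 -0.18
.658,-.2405,.025 shift [ 0.01   -0.0039  0.1232] turn 0.002 rows 2.0
pot minus tcp [8.12985e+01 3.00000e-03 3.50000e-03]
stand [93.5406  0.659  -0.2405]
```

View pics/h_wrist.png

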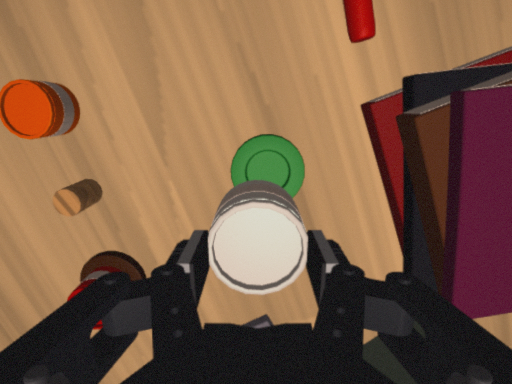

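move_arm(
  steps=[
    [0,[0.01,-0.003,0.02],0],
    [0,[0.01,-0.003,0.06],0],
    [0,[0.01,-0.003,0.095],0],
    [0,[0.01,-0.003,0.11],0],
    [0,[0.01,-0.003,0.115],0],
    [0,[0.01,-0.003,0.118],0],
    [0,[0.01,-0.003,0.12],0],
    [0,[0.01,-0.003,0.12],0],
  ],
)

```text
t: 14.8
tool_pos: [0.6573, -0.2429, 0.0284]
eef_rot: [-0.0, 0.985, -0.174, 0.0]
wrist_force: [-0.5, -0.7, -1.3]
width: 0.596
```

```bash
python3 plan.py .6578,-.241,.023
```

```text
t 14.8 pos [ 0.6573 -0.2429  0.0284] yaw -20.1 tilt -1.0 w 0.596 F [-0.5 -0.7 -1.3] q7 -0.21
.6578,-.241,.023 shift [-0.0002 -0.002   0.0054] turn 0.001 rows 0.1
```

move_arm(
  steps=[
    [0,[0,-0.002,0.001],0],
    [0,[0,-0.002,0.002],0],
    [0,[0,-0.002,0.003],0],
    [0,[0,-0.002,0.004],0],
  ],
)

```text
t: 15.3
tool_pos: [0.658, -0.241, 0.025]
eef_rot: [-0.0, 0.985, -0.174, 0.0]
wrist_force: [-8.5, 3.4, 22.4]
width: 0.596
```

move_arm(
  steps=[
    [1,[0,0,0],0],
    [1,[0,0,0],0],
    [1,[0,0,0],0],
    [1,[0,0,-0.05],0],
    [1,[0,0,-0.1],0],
    [1,[0,0,-0.125],0],
    [1,[0,0,-0.125],0],
    [1,[0,0,-0.125],0],
  ],
)

```text
t: 16.3
tool_pos: [0.6574, -0.2409, 0.148]
eef_rot: [-0.0, 0.985, -0.174, -0.001]
wrist_force: [-0.0, -0.2, 0.2]
width: 0.997
```

```bash
python3 wr.py i1 .658 -.2405 .008; python3 plan.py .4695,-.0995,.15
```

```text
fit [94.8992  0.6585 -0.241 ]
t 16.35 pos [ 0.6574 -0.2409  0.1478] yaw -20.1 tilt -1.0 w 1.001 F [ 0.5  0.4 -0.3] q7 -0.18
.4695,-.0995,.15 shift [-0.2249 -0.0684 -0.0018] turn -0.141 rows 3.8
```

View pics/i1.png

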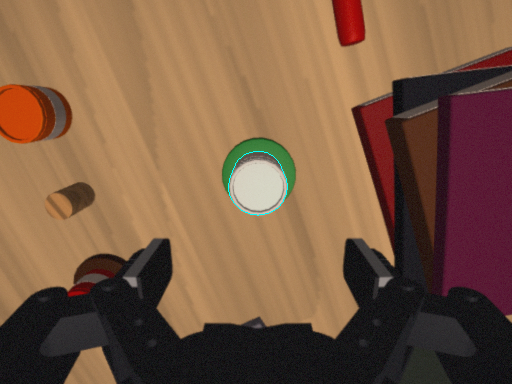

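White is seated at (0.6585,-0.241). Next is orange, with the cork 90 mm to its side.

move_arm(
  steps=[
    [1,[-0.225,-0.068,-0.002],-0.141],
    [1,[-0.225,-0.068,-0.002],-0.141],
    [1,[-0.225,-0.068,-0.002],-0.141],
    [1,[-0.225,-0.068,-0.002],-0.141],
    [1,[-0.225,-0.068,-0.002],-0.141],
    [1,[-0.225,-0.068,-0.002],-0.141],
    [1,[-0.225,-0.068,-0.002],-0.141],
    [1,[-0.225,-0.068,-0.002],-0.141],
  ],
)

```text
t: 17.35
tool_pos: [0.4702, -0.1004, 0.1506]
eef_rot: [-0.0, 0.995, -0.105, -0.0]
wrist_force: [-1.1, -0.8, 0.7]
width: 1.0
```

```bash
python3 wr.py j1 .4695 -.0995 0; python3 plan.py .4695,-.0995,.014
```

```text
fit [81.5224  0.4715 -0.1   ]
t 17.4 pos [ 0.4701 -0.1003  0.1507] yaw -12.0 tilt -1.0 w 1.001 F [ 0.1  0.2 -0.3] q7 -0.34
.4695,-.0995,.014 shift [-0.0007 -0.0007  0.1367] turn -0.001 rows 2.2
```

View pics/j1.png

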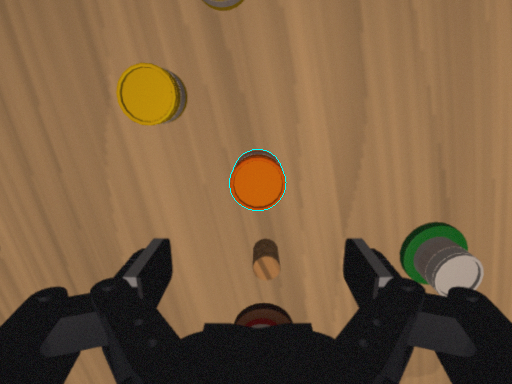

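move_arm(
  steps=[
    [1,[0,0,0.05],0],
    [1,[0,0,0.1],0],
    [1,[0,0,0.136],0],
    [1,[0,0,0.136],0],
    [1,[0,0,0.136],0],
    [0,[0,0,0.136],0],
    [0,[0,0,0.136],0],
    [0,[0,0,0.136],0],
    [0,[0,0,0.136],0],
    [0,[0,0,0.136],0],
  ],
)

```text
t: 18.65
tool_pos: [0.4705, -0.1002, 0.0163]
eef_rot: [0.0, 0.995, -0.104, 0.001]
wrist_force: [-1.6, -0.1, 22.0]
width: 0.603
```

```bash
python3 plan.py .658,-.2405,.17
```

```text
t 18.65 pos [ 0.4705 -0.1002  0.0163] yaw -12.0 tilt -1.0 w 0.603 F [-1.6 -0.1 22. ] q7 -0.43
.658,-.2405,.17 shift [ 0.2129  0.0983 -0.1532] turn 0.141 rows 4.5
```

move_arm(
  steps=[
    [0,[0,0,-0.03],0],
    [0,[0,0,-0.08],0],
    [0,[0,0,-0.14],0],
    [0,[0.213,0.098,-0.153],0.141],
    [0,[0.213,0.098,-0.153],0.141],
    [0,[0.213,0.098,-0.153],0.141],
    [0,[0.213,0.098,-0.153],0.141],
    [0,[0.213,0.098,-0.153],0.141],
    [0,[0.213,0.098,-0.153],0.141],
    [0,[0.213,0.098,-0.153],0.141],
  ],
)

```text
t: 19.9
tool_pos: [0.6574, -0.2396, 0.1684]
eef_rot: [-0.0, 0.985, -0.174, -0.0]
wrist_force: [-0.7, 0.7, -1.6]
width: 0.6
```

move_arm(
  steps=[
    [0,[0,0,0],0],
    [0,[0,0,0],0],
  ],
)

```text
t: 20.15
tool_pos: [0.6577, -0.2399, 0.1683]
eef_rot: [-0.0, 0.985, -0.174, 0.0]
wrist_force: [-0.0, 0.3, -1.6]
width: 0.596
```

```bash
python3 plan.py .658,-.2405,.07; python3 held.py new .016; python3 - <<'E'
from h import *
for n in ["wrist"]: cv2.imwrite(f"pics/k_{n}.png",viewer.get_image(n)[:,:,::-1])
E
```

```text
t 20.15 pos [ 0.6577 -0.2399  0.1683] yaw -20.0 tilt -1.0 w 0.596 F [-0.   0.3 -1.6] q7 -0.18
.658,-.2405,.07 shift [0.0005 0.0005 0.0983] turn 0.001 rows 1.6
pot minus tcp [7.5001e+01 3.5000e-03 4.0000e-03]
```

View pics/k_wrist.png

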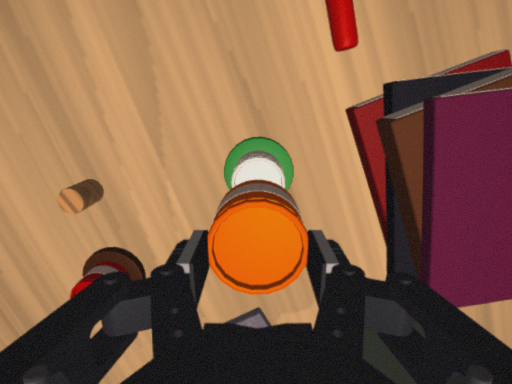

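move_arm(
  steps=[
    [0,[0,0.001,0.04],0],
    [0,[0,0.001,0.075],0],
    [0,[0,0.001,0.088],0],
    [0,[0,0.001,0.092],0],
    [0,[0,0.001,0.094],0],
    [0,[0,0.001,0.095],0],
    [0,[0,0.001,0.095],0],
  ],
)

```text
t: 21.12
tool_pos: [0.6576, -0.2411, 0.0735]
eef_rot: [-0.0, 0.985, -0.174, 0.0]
wrist_force: [-0.5, -0.1, -1.2]
width: 0.598
```

```bash
python3 plan.py .6583,-.241,.069
```

```text
t 21.12 pos [ 0.6576 -0.2411  0.0735] yaw -20.1 tilt -1.0 w 0.598 F [-0.5 -0.1 -1.2] q7 -0.21
.6583,-.241,.069 shift [ 0.0006 -0.0003  0.0045] turn 0.001 rows 0.1
```

move_arm(
  steps=[
    [0,[0,0,0.001],0],
    [0,[0,0,0.002],0],
    [0,[0,0,0.003],0],
    [0,[0,0,0.004],0],
  ],
)

```text
t: 21.62
tool_pos: [0.6577, -0.2411, 0.0696]
eef_rot: [-0.0, 0.985, -0.174, 0.0]
wrist_force: [-3.8, 0.8, 15.8]
width: 0.596
```

move_arm(
  steps=[
    [1,[0,0,0],0],
    [1,[0,0,0],0],
    [1,[0,0,0],0],
    [1,[0,0,-0.05],0],
    [1,[0,0,-0.1],0],
    [1,[0,0,-0.1],0],
    [1,[0,0,-0.1],0],
  ],
)

```text
t: 22.5
tool_pos: [0.6572, -0.2409, 0.1684]
eef_rot: [-0.0, 0.985, -0.174, -0.0]
wrist_force: [-0.7, -0.1, -1.1]
width: 1.0
```

```bash
python3 wr.py l1 .658 -.2405 .053; python3 plan.py .476,.0925,.15; python3 - <<'E'
from h import *
cv2.imwrite("pics/l_side.png",cv2.resize(viewer.get_image("side")[80:200,180:380,::-1],None,fx=4,fy=4,interpolation=cv2.INTER_CUBIC))
E
```

```text
fit [83.7465  0.6585 -0.241 ]
t 22.55 pos [ 0.657  -0.2409  0.1679] yaw -20.0 tilt -1.0 w 0.997 F [-0.5  0.8 -0.1] q7 -0.18
.476,.0925,.15 shift [-0.2843 -0.2511  0.0184] turn -0.542 rows 6.1
```

View pics/l1.png

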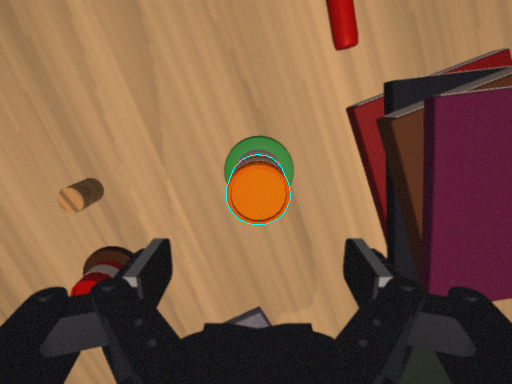

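View pics/l_side.png

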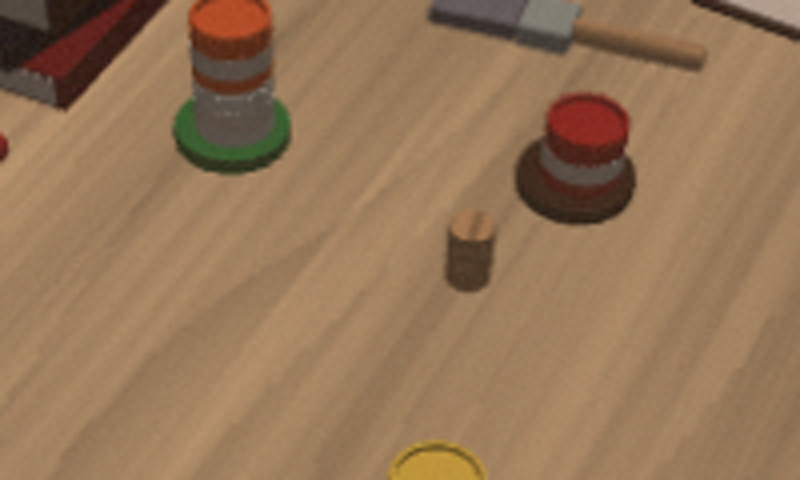

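The orange and white stack stands straight on the green stand, with the red pot seated on walnut and the cork upright. Next is yellow.

move_arm(
  steps=[
    [1,[-0.284,-0.251,0.018],-0.542],
    [1,[-0.284,-0.251,0.018],-0.542],
    [1,[-0.284,-0.251,0.018],-0.542],
    [1,[-0.284,-0.251,0.018],-0.542],
    [1,[-0.284,-0.251,0.018],-0.542],
    [1,[-0.284,-0.251,0.018],-0.542],
    [1,[-0.284,-0.251,0.018],-0.542],
    [1,[-0.284,-0.251,0.018],-0.542],
    [1,[-0.284,-0.251,0.018],-0.542],
    [1,[-0.284,-0.251,0.018],-0.542],
  ],
)

```text
t: 23.85
tool_pos: [0.4771, 0.0912, 0.1508]
eef_rot: [0.0, 0.995, 0.095, -0.0]
wrist_force: [-0.3, 0.5, 0.4]
width: 1.002
```

```bash
python3 wr.py m1 .476 .0925 0; python3 plan.py .476,.0925,.014
```

```text
fit [73.9644  0.478   0.0925]
t 23.9 pos [0.477  0.0914 0.1508] yaw 10.9 tilt -1.0 w 0.997 F [-0.7 -0.4 -0.4] q7 -0.41
.476,.0925,.014 shift [-0.0008 -0.0013  0.1368] turn -0.001 rows 2.2
```

View pics/m1.png

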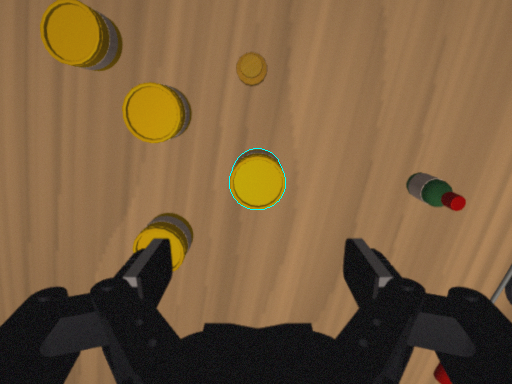

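The target yellow is at px (258,181). The decoys at (153,112) and (163,240) clear the fingers.

move_arm(
  steps=[
    [1,[0,-0.001,0.05],0],
    [1,[0,-0.001,0.1],0],
    [1,[0,-0.001,0.136],0],
    [1,[0,-0.001,0.136],0],
    [1,[0,-0.001,0.136],0],
    [0,[0,-0.001,0.136],0],
    [0,[0,-0.001,0.136],0],
    [0,[0,-0.001,0.136],0],
    [0,[0,-0.001,0.136],0],
    [0,[0,-0.001,0.136],0],
  ],
)

```text
t: 25.15
tool_pos: [0.477, 0.0931, 0.0163]
eef_rot: [-0.0, 0.995, 0.096, 0.001]
wrist_force: [-3.8, -1.4, 22.4]
width: 0.603
```

```bash
python3 plan.py .4325,-.306,.17
```

```text
t 25.15 pos [0.477  0.0931 0.0163] yaw 11.0 tilt -1.0 w 0.603 F [-3.8 -1.4 22.4] q7 -0.52
.4325,-.306,.17 shift [-0.1196  0.3833 -0.1539] turn 0.808 rows 6.9
```

move_arm(
  steps=[
    [0,[0,0,-0.03],0],
    [0,[0,0,-0.08],0],
    [0,[0,0,-0.14],0],
    [0,[-0.12,0.383,-0.154],0.808],
    [0,[-0.12,0.383,-0.154],0.808],
    [0,[-0.12,0.383,-0.154],0.808],
    [0,[-0.12,0.383,-0.154],0.808],
    [0,[-0.12,0.383,-0.154],0.808],
    [0,[-0.12,0.383,-0.154],0.808],
    [0,[-0.12,0.383,-0.154],0.808],
  ],
)

```text
t: 26.4
tool_pos: [0.4304, -0.3092, 0.1693]
eef_rot: [0.0, 0.952, -0.305, 0.0]
wrist_force: [-0.5, 0.5, -1.3]
width: 0.597
```

move_arm(
  steps=[
    [0,[0,0,0],0],
    [0,[0,0,0],0],
    [0,[0,0,0],0],
    [0,[0,0,0],0],
  ],
)

```text
t: 26.9
tool_pos: [0.432, -0.3051, 0.1691]
eef_rot: [-0.0, 0.953, -0.303, -0.0]
wrist_force: [-0.2, -0.5, -1.0]
width: 0.595
```

```bash
python3 plan.py .4325,-.306,.0695; python3 - <<'E'
from h import *
for n in ["wrist"]: cv2.imwrite(f"pics/n_{n}.png",viewer.get_image(n)[:,:,::-1])
E
```

```text
t 26.9 pos [ 0.432  -0.3051  0.1691] yaw -35.2 tilt -1.0 w 0.595 F [-0.2 -0.5 -1. ] q7 -0.25
.4325,-.306,.0695 shift [0.0009 0.0005 0.0996] turn 0.001 rows 1.6
```

View pics/n_wrist.png

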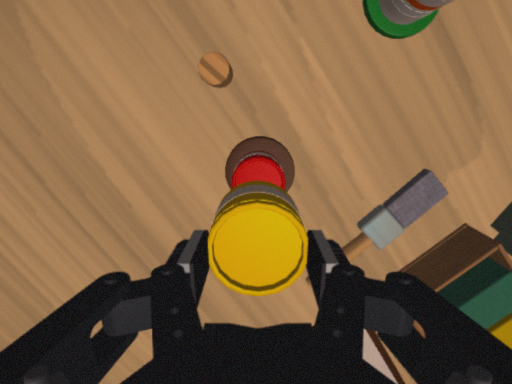

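move_arm(
  steps=[
    [0,[0,0,0.04],0],
    [0,[0,0,0.075],0],
    [0,[0,0,0.088],0],
    [0,[0,0,0.092],0],
    [0,[0,0,0.094],0],
    [0,[0,0,0.095],0],
    [0,[0,0,0.095],0],
  ],
)

```text
t: 27.82
tool_pos: [0.432, -0.3058, 0.0744]
eef_rot: [0.0, 0.953, -0.303, 0.0]
wrist_force: [-0.2, 0.3, -0.7]
width: 0.6
```

```bash
python3 plan.py .4325,-.306,.0695
```

```text
t 27.82 pos [ 0.432  -0.3058  0.0744] yaw -35.3 tilt -1.0 w 0.6 F [-0.2  0.3 -0.7] q7 -0.3
.4325,-.306,.0695 shift [ 0.0005 -0.0001  0.0049] turn -0.0 rows 0.1
```

move_arm(
  steps=[
    [0,[0,0,0.001],0],
    [0,[0,0,0.002],0],
    [0,[0,0,0.003],0],
    [0,[0,0,0.004],0],
    [0,[0,0,0.005],0],
  ],
)

```text
t: 28.45
tool_pos: [0.432, -0.3057, 0.0694]
eef_rot: [0.0, 0.953, -0.303, 0.0]
wrist_force: [-4.4, 3.9, 24.5]
width: 0.593
```

Contact came at z=0.0694, where 0.0693 was predicted for seated. Releasing.

move_arm(
  steps=[
    [1,[0,0,0],0],
    [1,[0,0,0],0],
    [1,[0,0,0],0],
    [1,[0,0,-0.05],0],
    [1,[0,0,-0.1],0],
    [1,[0,0,-0.11],0],
    [1,[0,0,-0.11],0],
  ],
)

```text
t: 29.32
tool_pos: [0.4319, -0.3058, 0.179]
eef_rot: [0.0, 0.953, -0.303, 0.0]
wrist_force: [-0.7, 0.8, -1.2]
width: 0.999
```

```bash
python3 wr.py o1 .4325 -.306 .053; python3 plan.py .426,.309,.15
```

```text
fit [64.168   0.4325 -0.3055]
t 29.38 pos [ 0.4315 -0.3056  0.1782] yaw -35.3 tilt -1.0 w 1.0 F [-0.9  0.1 -0.1] q7 -0.25
.426,.309,.15 shift [-0.3596 -0.4984  0.0285] turn -1.244 rows 9.8
```

View pics/o1.png

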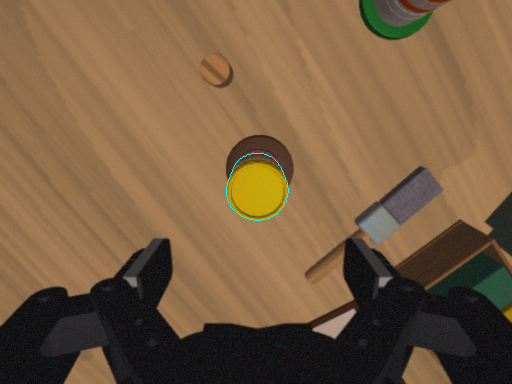

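move_arm(
  steps=[
    [1,[-0.36,-0.498,0.02],-1.244],
    [1,[-0.36,-0.498,0.02],-1.244],
    [1,[-0.36,-0.498,0.02],-1.244],
    [1,[-0.36,-0.498,0.02],-1.244],
    [1,[-0.36,-0.498,0.02],-1.244],
    [1,[-0.36,-0.498,0.02],-1.244],
    [1,[-0.36,-0.498,0.02],-1.244],
    [1,[-0.36,-0.498,0.02],-1.244],
    [1,[-0.36,-0.498,0.02],-1.244],
    [1,[-0.36,-0.498,0.02],-1.244],
  ],
)

```text
t: 30.62
tool_pos: [0.4247, 0.311, 0.1575]
eef_rot: [-0.0, 0.951, 0.309, -0.001]
wrist_force: [1.2, -0.6, 0.2]
width: 0.997
```

move_arm(
  steps=[
    [1,[0,0,0.008],0],
    [1,[0,0,0.008],0],
    [1,[0,0,0.008],0],
    [1,[0,0,0.008],0],
  ],
)

```text
t: 31.12
tool_pos: [0.4261, 0.3081, 0.1512]
eef_rot: [0.0, 0.951, 0.308, 0.0]
wrist_force: [0.4, 0.4, 0.1]
width: 0.997
```

```bash
python3 wr.py p1 .426 .309 0; python3 plan.py .426,.309,.014
```

```text
fit [117.1711   0.4275   0.31  ]
t 31.18 pos [0.426  0.3082 0.1512] yaw 35.9 tilt -1.0 w 1.0 F [ 0.1 -0.4  0.1] q7 -0.47
.426,.309,.014 shift [ 0.0004 -0.0007  0.1372] turn -0.0 rows 2.2
```

View pics/p1.png

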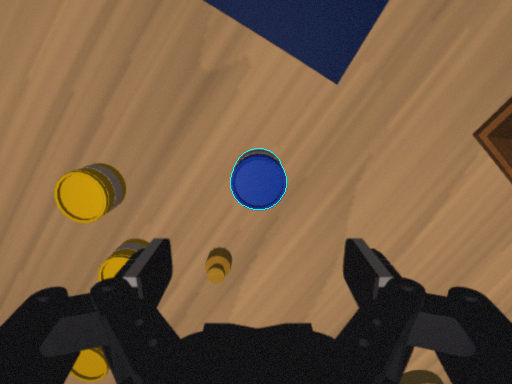

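move_arm(
  steps=[
    [1,[0.001,-0.001,0.05],0],
    [1,[0.001,-0.001,0.1],0],
    [1,[0.001,-0.001,0.136],0],
    [1,[0.001,-0.001,0.136],0],
    [1,[0.001,-0.001,0.136],0],
    [0,[0.001,-0.001,0.136],0],
    [0,[0.001,-0.001,0.136],0],
    [0,[0.001,-0.001,0.136],0],
    [0,[0.001,-0.001,0.136],0],
    [0,[0.001,-0.001,0.136],0],
  ],
)

```text
t: 32.42
tool_pos: [0.4264, 0.3104, 0.0164]
eef_rot: [-0.0, 0.951, 0.309, 0.001]
wrist_force: [-3.9, -2.8, 20.3]
width: 0.604
```

```bash
python3 plan.py .4325,-.3055,.21
```

```text
t 32.42 pos [0.4264 0.3104 0.0164] yaw 36.0 tilt -1.0 w 0.604 F [-3.9 -2.8 20.3] q7 -0.6
.4325,-.3055,.21 shift [-0.3565  0.5021 -0.1942] turn 1.243 rows 10.3
```

move_arm(
  steps=[
    [0,[0,0,-0.03],0],
    [0,[0,0,-0.08],0],
    [0,[0,0,-0.14],0],
    [0,[0,0,-0.19],0],
    [0,[-0.356,0.502,-0.194],1.243],
    [0,[-0.356,0.502,-0.194],1.243],
    [0,[-0.356,0.502,-0.194],1.243],
    [0,[-0.356,0.502,-0.194],1.243],
    [0,[-0.356,0.502,-0.194],1.243],
    [0,[-0.356,0.502,-0.194],1.243],
  ],
)

```text
t: 33.67
tool_pos: [0.4299, -0.0668, 0.208]
eef_rot: [-0.0, 0.969, -0.249, 0.001]
wrist_force: [2.3, 0.6, -2.7]
width: 0.594
```

```bash
python3 plan.py .4325,-.3055,.21
```

```text
t 33.67 pos [ 0.4299 -0.0668  0.208 ] yaw -28.8 tilt -1.0 w 0.594 F [ 2.3  0.6 -2.7] q7 -0.61
.4325,-.3055,.21 shift [ 0.1174  0.2079 -0.002 ] turn 0.112 rows 3.8
```

move_arm(
  steps=[
    [0,[0.103,0.182,0],0.112],
    [0,[0.103,0.182,0],0.112],
    [0,[0.103,0.182,0],0.112],
    [0,[0.103,0.182,0],0.112],
    [0,[0.103,0.182,0],0.112],
    [0,[0.103,0.182,0],0.112],
    [0,[0.103,0.182,0],0.112],
  ],
)

```text
t: 34.55
tool_pos: [0.4342, -0.2729, 0.2076]
eef_rot: [-0.0, 0.954, -0.299, 0.0]
wrist_force: [-0.4, -0.2, -1.4]
width: 0.599
```

```bash
python3 plan.py .432,-.3058,.15
```

```text
t 34.55 pos [ 0.4342 -0.2729  0.2076] yaw -34.8 tilt -1.0 w 0.599 F [-0.4 -0.2 -1.4] q7 -0.28
.432,-.3058,.15 shift [0.017  0.0283 0.0576] turn 0.008 rows 1.1
```

move_arm(
  steps=[
    [0,[0.017,0.028,0],0.008],
    [0,[0.017,0.028,0.02],0.008],
    [0,[0.017,0.028,0.02],0.008],
    [0,[0.017,0.028,0.02],0.008],
    [0,[0.017,0.028,0.02],0.008],
  ],
)

```text
t: 35.17
tool_pos: [0.4322, -0.3063, 0.188]
eef_rot: [0.0, 0.953, -0.303, 0.0]
wrist_force: [0.1, -0.1, -1.5]
width: 0.598
```

```bash
python3 plan.py .432,-.3057,.1144; python3 - <<'E'
from h import *
for n in ["wrist"]: cv2.imwrite(f"pics/q_{n}.png",viewer.get_image(n)[:,:,::-1])
E
```

```text
t 35.17 pos [ 0.4322 -0.3063  0.188 ] yaw -35.3 tilt -1.0 w 0.598 F [ 0.1 -0.1 -1.5] q7 -0.23
.432,-.3057,.1144 shift [-0.0006 -0.0004  0.0736] turn -0.001 rows 1.2
```

View pics/q_wrist.png

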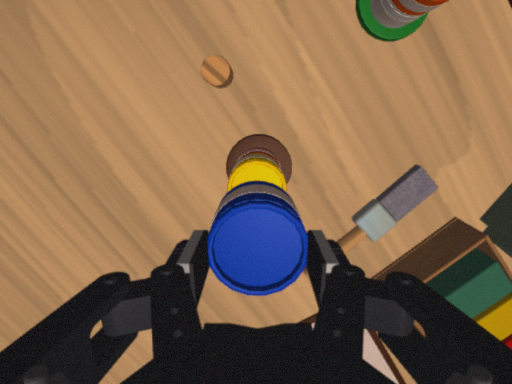

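The blue pot is held at px (258,246), aligned with the yellow rim below. Lowering.

move_arm(
  steps=[
    [0,[0,-0.001,0.03],0],
    [0,[0,-0.001,0.055],0],
    [0,[0,-0.001,0.064],0],
    [0,[0,-0.001,0.068],0],
    [0,[0,-0.001,0.069],0],
    [0,[0,-0.001,0.069],0],
  ],
)

```text
t: 35.98
tool_pos: [0.4326, -0.3059, 0.1189]
eef_rot: [0.0, 0.953, -0.304, 0.0]
wrist_force: [0.1, 0.1, -2.0]
width: 0.6
```

```bash
python3 plan.py .432,-.3057,.1144
```

```text
t 35.98 pos [ 0.4326 -0.3059  0.1189] yaw -35.4 tilt -1.0 w 0.6 F [ 0.1  0.1 -2. ] q7 -0.27
.432,-.3057,.1144 shift [-0.0006  0.0002  0.0045] turn -0.001 rows 0.1
```

move_arm(
  steps=[
    [0,[0,0,0.001],0],
    [0,[0,0,0.002],0],
    [0,[0,0,0.003],0],
    [0,[0,0,0.004],0],
    [0,[0,0,0.005],0],
  ],
)

```text
t: 36.6
tool_pos: [0.433, -0.3061, 0.1143]
eef_rot: [0.0, 0.953, -0.304, 0.001]
wrist_force: [-4.1, 2.6, 30.8]
width: 0.597
```

move_arm(
  steps=[
    [1,[0,0,0],0],
    [1,[0,0,0],0],
    [1,[0,0,0],0],
    [1,[0,0,-0.05],0],
    [1,[0,0,-0.1],0],
    [1,[0,0,-0.1],0],
    [1,[0,0,-0.1],0],
  ],
)

```text
t: 37.48
tool_pos: [0.4321, -0.3057, 0.213]
eef_rot: [-0.0, 0.953, -0.304, -0.0]
wrist_force: [-0.4, 0.5, -1.2]
width: 1.0
```

```bash
python3 wr.py r1 .4325 -.306 .098
```

```text
fit [106.1426   0.4325  -0.3055]
```

move_arm(
  steps=[
    [1,[0,-0.06,0],0],
    [1,[0,-0.12,0],0],
    [1,[0,-0.18,0],0],
    [1,[0,-0.24,0],0],
    [1,[0,-0.24,0],0],
    [1,[0,-0.24,0],0],
  ],
)

```text
t: 38.28
tool_pos: [0.5707, -0.1104, 0.2124]
eef_rot: [0.0, 0.953, -0.304, -0.001]
wrist_force: [-0.1, -0.2, 0.1]
width: 1.002
```

```bash
python3 plan.py; python3 - <<'E'
from fit import *
V=[]
for n in ["scene","side"]:
    im=viewer.get_image(n)[:,:,::-1]; cv2.imwrite(f"pics/z_{n}.png",im); P=viewer.camera_params(n); V.append((im.astype(float),P,P["R"],P["t"]))
for k,x,y,z in (("blue",.4325,-.306,.098),("orange",.658,-.241,.053)): print(k,np.round(fit(V,x,y,z,False,.012),4))
# bystander shift via image differencing between start and end
for n,c in (("scene",[("oil",300,284),("brass",346,201),("cork",166,183)]),("side",[("oil",158,193),("brass",219,264),("cork",298,142)])):
    a=cv2.imread(f"pics/a_{n}.png",0); b=cv2.imread(f"pics/z_{n}.png",0)
    for k,u,v in c:
        r=cv2.matchTemplate(b[v-25:v+25,u-25:u+25],a[v-14:v+14,u-12:u+12],cv2.TM_CCOEFF_NORMED); _,m,_,l=cv2.minMaxLoc(r); print(n,k,round(m,3),"px shift",l[0]-13,l[1]-11)
E
```

```text
t 38.27 pos [ 0.5707 -0.1104  0.2124] yaw -35.4 tilt -1.0 w 1.002 F [-0.1 -0.2  0.1] q7 -0.61
blue [212.4761   0.4305  -0.305 ]
orange [162.7335   0.6565  -0.2405]
scene oil 0.998 px shift 0 0
scene brass 0.997 px shift 0 0
scene cork 0.536 px shift 1 0
side oil 0.997 px shift 0 0
side brass 0.994 px shift 0 0
side cork 0.991 px shift 0 0
```

View pics/z_scene.png

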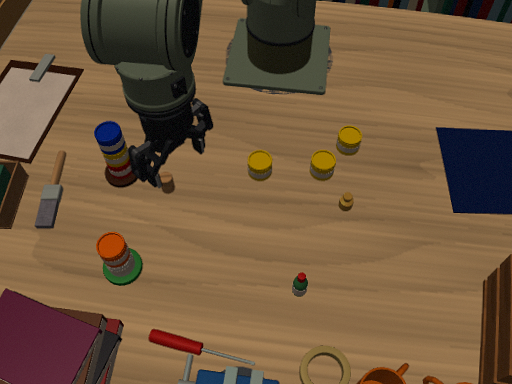

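View pics/z_side.png

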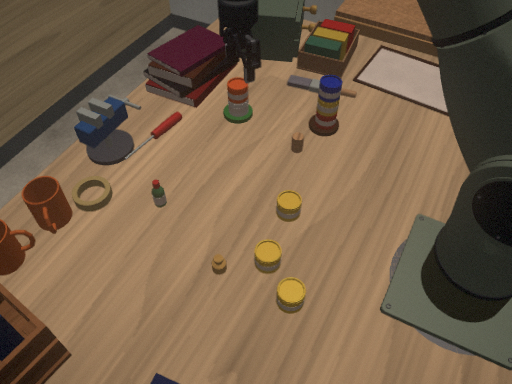

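Both stacks stand straight: blue on yellow on red at px (328,105), and orange on white at (238,100), both in the side view. The bystanders haven't moved; the low cork match in the scene view is only the gripper partly hiding it. The robot is clear, so I'm handing in.

```bash
python3 -c "
from bench import arm; print(arm.sign_off())"
```

```text
the job is handed in; nothing more can be done
None
```

All five pots are on their stands and the job is handed in at about 38 s of the 128 s allowed; `sign_off` gave no verdict. Red, yellow and blue are stacked on walnut, and white and orange on green. For yellow I used the look-alike farthest from the base, at about (0.48, 0.09).

**Seating:** each pot made contact within about 1 mm of its expected seated height.

| Check after release | Wrist camera | Scene + side cameras |
|---|---|---|
| Blue, top of walnut stack, vs. stand | within 1 mm | within about 3 mm |
| Orange, top of green stack, vs. stand | within 1 mm | within about 1 mm |

- **Bystanders:** the bottle, weight and cork showed no image shift from the start. The one exception was the cork in the scene view, where the gripper hid it and the match was poor (0.54, 1 px). In the side view it had not moved.
- **Disagreeing check:** with the white and orange pots in the gripper, one offset estimate said they sat 4–5 mm off-centre. The pictures and the final positions did not bear that out.
- **Robot:** it was clear of both stacks, with no force reading, when I handed in.

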